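Wedge up the front of a levelling table

TASK

Set the yellow wedge flat on the narrow metal runway of the levelling table, thin end towards the white plate, then push it along the runway under the plate's front edge until that edge just lifts off its two rest posts: about 4 mm, certainly less than 7. Lift the plate only with the wedge, keep the petri dish in its place on it and leave the other things on the bench alone. Finish while still gripping the wedge and holding it there, flat on the runway with the plate resting on it.

Things in the scene. Friction and masses are not known exactly. Their poses are not given: they have to be found in the camera images.
- wedge_grip (a point): centre of the yellow wedge's black grip block (20 x 20 mm, 40 mm high), 42 mm above the wedge's underside; block top 61 mm above the underside. x points to the thin tip, z up. Wedge 104 x 26 mm, 0.12 kg, starts flat on the bench. Along x from this point: tip (5 mm thick) at +89 mm, top rises evenly (0.23) to 22 mm thick at +15 mm, then level to the rear end at -15 mm.
- wedge_foot (a point): centre of the wedge's underside, half-way along its length (37 mm ahead of the grip block's centre line, 42 mm below wedge_grip); same axes.
- wedge: the yellow leveling wedge with its black grip; origin and axes as wedge_foot.
- leveller: levelling table, fixed: grey base with a narrow runway in front and a white hinged plate behind. Origin at bench height; x runs along the runway's middle from its open end to the hinge, z up. Plate 150 x 130 x 8 mm, top 40 mm above the bench, spans x -20 to +130 mm, hinged at x = 125, z = 36 mm, front corners resting on two rubber-topped posts.
- runway: aluminium runway bar on the levelling table: 34 mm wide, no side walls, flat top 21 mm above the bench, from x = -145 mm (open end) to x = +40 mm (under the plate) in the levelling table's frame.
- runway_mid (a point): point on the middle line of the runway's top, at x = -90 mm in the levelling table's frame, 74 mm in front of the plate's nose; axes as the levelling table's.
- plate_nose (a point): lowest point, in the middle, of the round steel bar (8 mm thick, 60 mm long) under the plate's front edge, where the wedge runs in: at x = -16 mm in the levelling table's frame and 9 mm above the runway while the plate rests on its posts. It rises as the plate is lifted.
- plate (a joint): angle of the hinged white plate, rad: 0 resting on its posts, grows as the front edge is lifted; the nose bar, 141 mm from the hinge, rises 1.41 mm for each 0.01 rad. The plate weighs 0.5 kg and swings freely.
- dish_mid (a point): centre of the round petri dish, 72 mm across and 15 mm high, loose on the white plate
- small_beaker_mid (a point): centre of the clear beaker, 48 mm across and 58 mm high, loose on the bench
- lab_timer_mid (a point): centre of the white timer with red keys, 62 x 64 x 19 mm, loose on the bench
- slides_mid (a point): centre of the grey slide box, 71 x 98 x 37 mm, loose on the bench

How it is judged:
By the outcome, as a careful person would: the job done as asked, in the order asked, and still so for the second after the job is handed in, while the arm keeps its last pose, push and grip.
It also fails if it takes over 42 s, if anything falls off the work surface, if the arm or the gripper's body presses on something with over 40 N, if the wrist force passes 120 N, or if a joint passes its speed limit or range.

ROBOT

A 7-joint arm with a two-finger parallel gripper is mounted at the origin on the work surface; the furniture and walls round the work are solid. World frame = base frame: x ahead of the robot, y to its left, z up, the work surface at z = 0. Lengths are in m, angles in rad, forces in N, time in s.
With the tool pointing down it reaches from about 0.4 to 0.875 m from the base axis. Payload 19.3 kg.
Tool frame: the origin (TCP) lies between the finger pads; the fingertips stand ahead of it and the grasp point (between the pads) lies 8 mm behind it (bot.tip_extent is the x of the fingertips in the tool frame, in m); x points along the fingers, y is the direction in which the jaws open and shut, and the axes are right-handed (so a half turn about x gives the same grasp; the last joint's range is limited). The gripper opens to 85 mm and grips with 20 to 120 N. Pads are 22 mm wide; open, the fingers measure 114 mm over their backs; the gripper's body (76 mm by 85 mm) begins 54 mm behind the grasp point. The pads swing forward as they close: fully open they stand 13 mm farther back than shut.
Start: joints at [1.262, 0.521, -0.036, 1.599, 0.021, 1.021, -0.113], TCP at [0.148, -0.607, 0.242] pointing down, gripper open.
Joint ranges: [-2.91, 2.91], [-0.3, 2.13], [-1.5, 1.42], [0.17, 2.43], [-1.26, 4.41], [0.16, 1.93], [-2.52, 2.52]. Speed limits (rad/s): [1.89, 1.89, 2.39, 2.39, 3.01, 3.01, 3.01].

INTERFACE

Orientations are given as [roll, pitch, yaw] about the fixed x, y, z axes, in that order (R = Rz(yaw) Ry(pitch) Rx(roll)).
In Python, from workcell import observe, grab_frame, camera_info, bot, nets gives the robot as it stands.
- The arm moves only by the tool jog_arm, never from a script. Its argument "commands" is a list of rows, each a list of 6 numbers: the shift along the tool's x, y, z in mm, then the turn, a rotation vector about the tool's x, y, z in rad. A call has 1 to 20 rows; each row shifts and turns the pose as measured when the row begins, along the tool's axes as they then stand; what a row does not reach is not made up. A row lasts 1/10 s, in which the tool goes at most 50 mm and 8.59 degrees, less where a joint would pass 70% of its speed; a pose out of reach is approached as far as the arm can. A call is refused whole if a number of a shift passes 50 or a number of a turn 0.15, either way. A call with a gripper value outside its range is refused whole. "gripper" is the closure in counts, from 0 (fully open) to 255 (shut), set as the call begins (left out, the last holds). The fingers move at their own pace and stop on an object; "newtons" is the grip in N (left out, the last holds). Time passes only in rows, so rows that do not move let the fingers close. It gives the time, the measured TCP pose, the force and the opening at its end, in the units of the state.
- observe(): the state, without advancing time (a new reading comes with each control period).
- grab_frame(name): name is "side" or "top" or "wrist"; returns the picture (420x560x3 uint8, red, green, blue); there is no depth.
- camera_info(name): a dict with "fov_y" (degrees; the focal length in pixels is half the picture's height over the tangent of half this angle, whatever the lens; pixels are square), "cx", "cy" (the principal point, pixels), "distortion" ([k1, k2, p1, p2, k3] as OpenCV has them; the pictures are not rectified), "R" (3x3) and "t" (3): a world point X has camera coordinates R X + t; the wrist camera has in their place "tool_from_camera" (4x4, takes a point from camera to tool coordinates, whose origin is the TCP and whose axes are the tool frame's). Camera axes: x right, y down, z forward; pixel columns grow to the right and rows downward; lengths in m; the calibration is good to about 2 mm. A picture is of the moment at which its call begins: read the wrist's pose just before it. camera_info takes no time and is no camera call.
- bot.job_done(): hands the job in, once; it reports no verdict.
Trained networks look in the newest picture that a camera, given by its name, has taken for a name from the list of things; names that differ only in an ending like _2 or _b are one class to them, and where a whole thing is asked for, a point or a joint stands for the part that bears it (a point fixed in the world has none). Each returns a list of dicts, best first, with "p" (0 to 1); they miss things now and then, are a little off and sometimes report something else, mostly with a low value. They report only what shows in the picture. A call takes as long as a camera call.
- nets.find_in(camera, name): "rect" ([left, top, right, bottom] in pixels, round what is visible of it).
- nets.silhouettes(camera, name): "mask" (420x560 bool, what is visible of it) and "rect" ([left, top, right, bottom] in pixels, round what is visible of it).
- nets.pinpoint(camera, name): "location" ([column, row] in pixels: a listed point, or the origin of a listed thing).
The state is a dict: "clock": time; "qpos": joint angles; "qd": joint speeds; "joint_efforts": joint torques, N m; "position": TCP position; "tool_rot": TCP orientation; "force": force on the tool from outside, world axes, zero at the start; "moment": the same for the moment, N m; "grip_width": finger opening in m.
Only numpy, scipy, OpenCV 4.12 (cv2) and the standard library are available. Lean on these libraries where they do the work, as an engineer would, in place of code of your own. Each camera call takes 0.05 s, during which the arm holds its last target.

## Working session

There is one attempt and no reset: what is moved stays moved. The work goes in short steps, Python scripts to look and compute and a tool call to move; the robot and the scene stay as the last step left them, time stands still between calls to the robot, and variables do not carry over. Pictures are saved under pics/ and viewed, and the job is handed in when it is done.

Besides the shell and the picture viewer there is one more tool, called after "Emit:" by a JSON object that holds its "api" and its "payload". jog_arm: Moves the arm, as the interface text tells. Its arguments: {"type":"object","properties":{"commands":{"type":"array","items":{"type":"array","items":{"type":"number"}}},"gripper":{"type":"number"},"newtons":{"type":"number"}},"required":["commands"]}

```bash
ls; mkdir -p pics; python3 - <<'E'
from workcell import observe, grab_frame, camera_info, bot, nets
import cv2
s=observe();print(s, bot.tip_extent)
for n in("side","top","wrist"):
    print(n,camera_info(n))
    f=grab_frame(n);cv2.imwrite(f"pics/a_{n}.png",f[:,:,::-1])
    for k in ["wedge_grip","wedge_foot","runway_mid","plate_nose","leveller","dish_mid"]:
        try: print(k,[(d["p"],d["location"]) for d in nets.pinpoint(n,k)][:2])
        except Exception as e: print(k,e)
print(observe()["clock"])
E
```

```text
pics
{'clock': 0.0, 'qpos': array([ 1.26179137,  0.52202841, -0.03635571,  1.60003423,  0.02122138,
        1.02108344, -0.11279975]), 'qd': array([-0.00031076,  0.00015601,  0.00030078, -0.00158646, -0.00055999,
        0.00089551,  0.00063515]), 'joint_efforts': array([-3.39963417e-04, -9.27105403e+01,  1.97998904e+00, -3.69926906e+01,
        1.78713439e-02,  8.21323920e-03,  2.33147807e-05]), 'position': array([ 0.14773276, -0.6069411 ,  0.24170705]), 'tool_rot': array([-1.4955012 ,  1.56962866,  1.88492289]), 'force': array([-0.24501195,  0.40309573, -0.17763308]), 'moment': array([ 0.05131136, -0.01180597,  0.03043573]), 'grip_width': 0.0853813247096881} 0.011
side {'fov_y': 51.60470529151372, 'cx': 276.99719419599097, 'cy': 204.86587564808423, 'distortion': array([-0.06780905,  0.        ,  0.        ,  0.        ,  0.        ]), 'R': array([[-0.30891656, -0.95108488,  0.00284925],
       [-0.85056801,  0.2749253 , -0.44827462],
       [ 0.42556388, -0.14090294, -0.89389135]]), 't': array([0.22288579, 0.48666791, 0.8852913 ])}
wedge_grip [(0.77, [386.1, 218.9]), (0.25, [297.9,
[... 733 characters left out ...]
67, [277.3, 212.2]), (0.45, [274.9, 209.8])]
dish_mid [(0.85, [271.7, 178.8])]
wrist {'fov_y': 63.01272357390202, 'cx': 286.05161718358374, 'cy': 204.87641562513443, 'distortion': array([-0.04642856,  0.        ,  0.        ,  0.        ,  0.        ]), 'tool_from_camera': array([[-7.66246388e-05, -3.11995029e-01,  9.50083731e-01,
        -1.32133554e-01],
       [ 9.99999997e-01, -5.46367000e-05,  6.27084306e-05,
         8.39197852e-04],
       [ 3.23447212e-05,  9.50083732e-01,  3.11995032e-01,
        -8.02125219e-02],
       [ 0.00000000e+00,  0.00000000e+00,  0.00000000e+00,
         1.00000000e+00]])}
wedge_grip []
wedge_foot []
runway_mid []
plate_nose []
leveller []
dish_mid []
1.05
```

View pics/a_side.png

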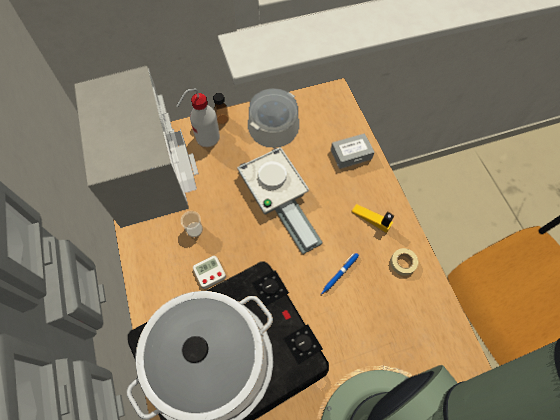

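View pics/a_top.png

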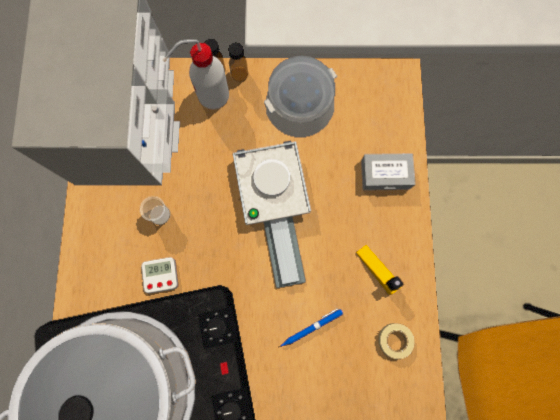

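```bash
cat > h.py <<'E'
from workcell import observe, grab_frame, camera_info, bot, nets
import cv2, numpy as np
from scipy.spatial.transform import Rotation as Rn
from scipy.optimize import least_squares
def K(ci):
    f=210/np.tan(np.radians(ci["fov_y"])/2); return np.array([[f,0,ci["cx"]],[0,f,ci["cy"]],[0,0,1.]])
def extr(n,s=None):
    ci=camera_info(n)
    if n!="wrist": return ci,ci["R"],ci["t"]
    s=s or observe(); T=np.eye(4);T[:3,:3]=Rn.from_euler("xyz",s["tool_rot"]).as_matrix();T[:3,3]=s["position"]
    W=np.linalg.inv(T@ci["tool_from_camera"]); return ci,W[:3,:3],W[:3,3]
def proj(n,X,s=None):
    ci,R,t=extr(n,s); p,_=cv2.projectPoints(np.atleast_2d(X).astype(float),cv2.Rodrigues(R)[0],t,K(ci),ci["distortion"]);return p[:,0]
def atz(n,px,z,s=None):
    ci,R,t=extr(n,s); u=cv2.undistortPoints(np.array([[px]],float),K(ci),ci["distortion"])[0,0]
    d=R.T@np.array([u[0],u[1],1]);c=-R.T@t; return c+d*(z-c[2])/d[2]
def tri(obs):
    def r(X): return np.concatenate([proj(n,X)[0]-p for n,p in obs])
    s=least_squares(r,[0.5,0,0.02]); return s.x,np.abs(s.fun).max()
E
python3 - <<'E'
from h import *
S=dict(wedge_grip=[386.1,218.9],wedge_foot=[372.3,214.5],runway_mid=[298.7,222.6],plate_nose=[284.1,202.2],leveller=[280.3,200.6],dish_mid=[272.9,175.6])
T=dict(wedge_grip=[396.4,282.],wedge_foot=[371.6,272.7],runway_mid=[281,255.3],plate_nose=[277.1,216.4],leveller=[277.3,212.2],dish_mid=[271.7,178.8])
z=dict(wedge_grip=.042,wedge_foot=0,runway_mid=.021,plate_nose=.030,leveller=0,dish_mid=.0475)
for k in S:
    print(k,*(np.round(v,4) for v in (*tri([("side",S[k]),("top",T[k])]),atz("side",S[k],z[k]),atz("top",T[k],z[k]))))
E
```

```text
wedge_grip [ 0.4487 -0.2003  0.0331] 1.4751 [ 0.4469 -0.1932  0.042 ] [ 0.4473 -0.1998  0.042 ]
wedge_foot [ 0.4611 -0.1513  0.0674] 2.0795 [ 0.4843 -0.1815  0.    ] [ 0.4678 -0.1628  0.    ]
runway_mid [0.4947 0.0181 0.0629] 0.5234 [0.5126 0.011  0.021 ] [0.4992 0.0171 0.021 ]
plate_nose [0.5778 0.0259 0.0193] 0.6544 [0.5737 0.0292 0.03  ] [0.5749 0.025  0.03  ]
leveller [0.5918 0.0275 0.0007] 2.04 [0.5956 0.0318 0.    ] [0.5899 0.0247 0.    ]
dish_mid [0.6466 0.0357 0.0482] 0.0803 [0.6468 0.0355 0.0475] [0.6468 0.0359 0.0475]
```

```bash
python3 - <<'E'
import cv2
a=cv2.imread("pics/a_top.png")
cv2.imwrite("pics/b1.png",cv2.resize(a[135:295,225:325],None,fx=5,fy=5,interpolation=cv2.INTER_CUBIC)[:, :][0:800])
cv2.imwrite("pics/b1.png",cv2.resize(a[140:290,225:325],None,fx=4,fy=4,interpolation=cv2.INTER_CUBIC))
cv2.imwrite("pics/b2.png",cv2.resize(a[235:305,345:415],None,fx=8,fy=8,interpolation=cv2.INTER_CUBIC))
E
```

```text
(no output)
```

View pics/b1.png

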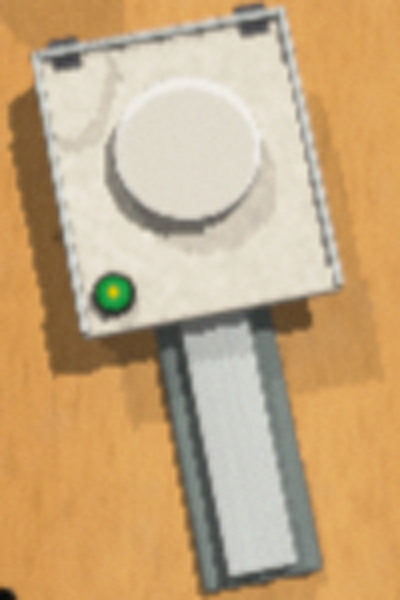

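View pics/b2.png

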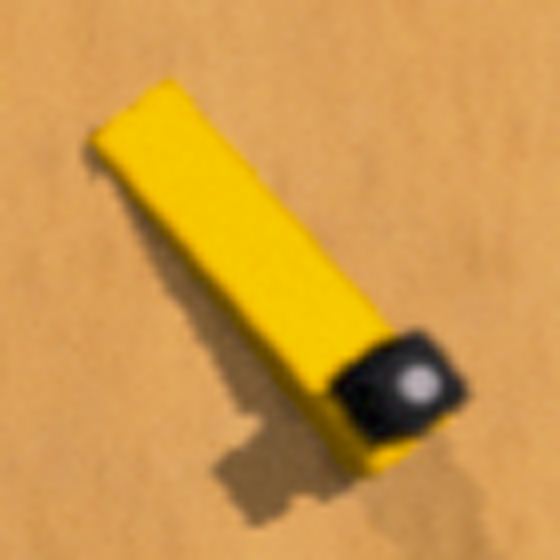

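```bash
python3 - <<'E'
from h import *
c=lambda u,v,s,o:[(u+.5)/s-.5+o[0],(v+.5)/s-.5+o[1]]
P=[((-.02,.065,.04),(85,335)),((-.02,-.065,.04),(342,288)),((.13,.065,.04),(34,52)),((.13,-.065,.04),(283,8)),((-.145,.017,.021),(230,576)),((-.145,-.017,.021),(298,564))]
X=np.array([p[0] for p in P]);U=np.array([c(*p[1],4,(225,140)) for p in P])
def W(q,X): 
    R=Rn.from_euler("z",q[2]).as_matrix(); return X@R.T+[q[0],q[1],0]
r=least_squares(lambda q:(proj("top",W(q,X))-U).ravel(),[.59,.025,.1])
print(r.x,r.fun.round(1)); print("runway_mid",W(r.x,np.array([[-.09,0,.021],[-.016,0,.03]])))
print(proj("side",W(r.x,X)).round(1).tolist())
tip=atz("top",c(130,110,8,(345,235)),.005); print("tip",tip)
g=np.array([.4473,-.1995]); d=tip[:2]-g; print("yaw",np.degrees(np.arctan2(d[1],d[0])),np.linalg.norm(d))
s=observe();print(Rn.from_euler("xyz",s["tool_rot"]).as_matrix().round(3))
E
```

```text
[0.58939438 0.02645253 0.19313754] [-0.5  0.8  0.9  0.2 -0.7 -0.5  0.5 -1.  -0.2  0.4  0.  -0. ]
runway_mid [[0.50106776 0.00917802 0.021     ]
 [0.57369187 0.0233815  0.03      ]]
[[264.3, 212.3], [309.4, 190.0], [237.1, 167.0], [280.5, 146.9], [306.4, 247.7], [318.3, 241.4]]
tip [ 0.51561067 -0.14233003  0.005     ]
yaw 39.92634657052162 0.08907723011881112
[[-0.     0.236 -0.972]
 [ 0.    -0.972 -0.236]
 [-1.    -0.    -0.   ]]
```

Emit:
{"api": "jog_arm", "payload": {"commands": [[7,-27,-32,0,0,0],[7,-27,-32,0,0,0],[7,-27,-32,0,0,0],[7,-27,-32,0,0,0],[7,-27,-32,0,0,0],[7,-27,-32,0,0,0],[7,-27,-32,0,0,0],[7,-27,-32,0,0,0],[7,-27,-32,0,0,0],[7,-27,-32,0,0,0],[7,-27,-32,0,0,0],[7,-27,-32,0,0,0],[0,0,0,-0.115,0,0],[0,0,0,-0.115,0,0],[0,0,0,-0.115,0,0],[0,0,0,-0.115,0,0]], "gripper": 0}}

```text
clock: 2.65
position: [0.457, -0.1847, 0.1552]
tool_rot: [1.646, 1.565, -0.782]
force: [-0.5, -0.8, -0.3]
grip_width: 0.0856
```

```bash
cat >> h.py <<'E'
def togo(p,yawdeg,s=None):
    """tool shift to world TCP p with tool y at yawdeg (mod 180), tool pointing down"""
    s=s or observe(); R=Rn.from_euler("xyz",s["tool_rot"]).as_matrix()
    a=np.radians(yawdeg); y=np.array([np.cos(a),np.sin(a),0]); 
    if y@R[:,1]<0: y=-y
    x=np.array([0,0,-1.]); Rt=np.stack([x,y,np.cross(x,y)],1)
    print("clock",s["clock"],"pos",s["position"].round(4),"F",s["force"].round(1),"w",s["grip_width"])
    print("shift mm",(R.T@(np.array(p)-s["position"])*1e3).round(1),"turn",Rn.from_matrix(R.T@Rt).as_rotvec().round(3))
E
python3 - <<'E'
from h import *
togo([.4473,-.1995,.15],129.9)
s=observe()
f=grab_frame("wrist");cv2.imwrite("pics/c.png",f[:,:,::-1])
for k in ["wedge_grip","wedge_foot"]:
  for d in nets.pinpoint("wrist",k)[:2]:
    print(k,d["p"],d["location"],atz("wrist",d["location"],.042 if k=="wedge_grip" else 0,s).round(4))
E
```

```text
clock 2.65 pos [ 0.457  -0.1847  0.1552] F [-0.5 -0.8 -0.3] w 0.08555050234824718
shift mm [ 5.2  4.8 17.1] turn [ 0.017 -0.001 -0.006]
wedge_grip 0.81 [282.9, 220.2] [ 0.4466 -0.1925  0.042 ]
wedge_foot 0.67 [288.0, 163.2] [ 0.4765 -0.1723  0.    ]
```

View pics/c.png

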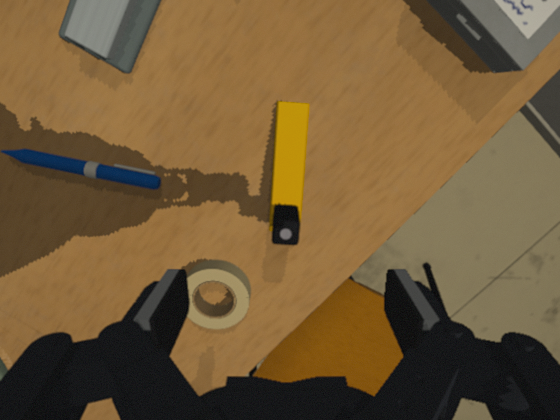

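```bash
python3 - <<'E'
from h import *
a=cv2.imread("pics/c.png")
cv2.imwrite("pics/c1.png",cv2.resize(a[95:255,245:335],None,fx=3.7,fy=3.7,interpolation=cv2.INTER_CUBIC))
d=atz("wrist",[286,234],.061);t=[atz("wrist",p,.005) for p in ([278,101.5],[309,103])]
m=(t[0]+t[1])/2;v=(m-d)[:2]
print(d,t,np.linalg.norm(t[0]-t[1]),np.linalg.norm(v),np.degrees(np.arctan2(v[1],v[0])))
E
```

```text
[ 0.44521866 -0.19678365  0.061     ] [array([ 0.50965561, -0.13399054,  0.005     ]), array([ 0.52473383, -0.15345212,  0.005     ])] 0.02461921784196038 0.08942127162115589 36.39844923095026
```

View pics/c1.png

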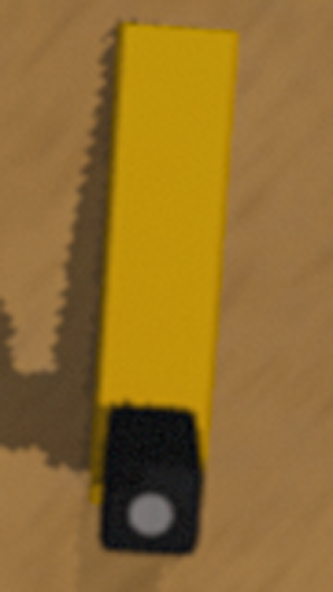

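```bash
python3 - <<'E'
from h import *
c=lambda u,v,s,o:[(u+.5)/s-.5+o[0],(v+.5)/s-.5+o[1]]
d=atz("wrist",c(150,511,3.7,(245,95)),.061);t=[atz("wrist",c(*p,3.7,(245,95)),.005) for p in ((120,26),(238,31))]
m=(t[0]+t[1])/2;v=(m-d)[:2]
print(d,m,np.linalg.norm(v),np.degrees(np.arctan2(v[1],v[0])))
d=atz("top",c(418,384,8,(345,235)),.061);m=atz("top",c(130,110,8,(345,235)),.005);v=(m-d)[:2]
print(d,m,np.linalg.norm(v),np.degrees(np.arctan2(v[1],v[0])))
togo([.446,-.198,.09],127.9)
E
```

```text
[ 0.44557836 -0.19570382  0.061     ] [ 0.51689364 -0.14347101  0.005     ] 0.0883975928897415 36.21983400375791
[ 0.44513855 -0.19551977  0.061     ] [ 0.51561067 -0.14233003  0.005     ] 0.08829194759247956 37.04415511576432
clock 2.8 pos [ 0.4568 -0.1851  0.1552] F [-0.5 -1.2  0.7] w 0.08542370264895681
shift mm [65.2  2.4 16.6] turn [ 0.044 -0.001 -0.006]
```

```bash
python3 - <<'E'
from h import *
togo([.4454,-.1956,.038],126.7)
E
```

```text
clock 2.8 pos [ 0.4568 -0.1851  0.1552] F [-0.5 -1.2  0.7] w 0.08542370264895681
shift mm [ 1.172e+02 -1.000e-01  1.550e+01] turn [ 0.065 -0.001 -0.006]
```

Emit:
{"api": "jog_arm", "payload": {"commands": [[0,0,16,0.065,0,-0.006],[25,0,0,0,0,0],[25,0,0,0,0,0],[15,0,0,0,0,0],[0,0,0,0,0,0]]}}

```text
clock: 3.3
position: [0.4421, -0.1995, 0.0892]
tool_rot: [1.692, 1.569, -0.841]
force: [0.4, 0.4, 0.9]
grip_width: 0.0854
```

```bash
python3 - <<'E'
from h import *
togo([.4454,-.1956,.038],126.7)
f=grab_frame("wrist");cv2.imwrite("pics/d.png",f[:,:,::-1])
E
```

```text
clock 3.3 pos [ 0.4421 -0.1995  0.0892] F [0.4 0.4 0.9] w 0.0854368285781256
shift mm [51.2 -1.4 -4.9] turn [-0.032 -0.    -0.002]
```

View pics/d.png

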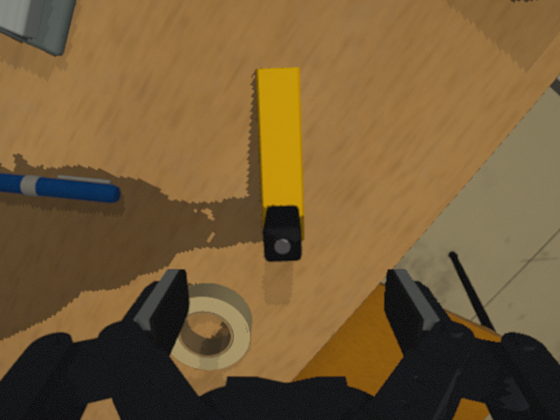

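```bash
python3 - <<'E'
from h import *
s=observe();R=Rn.from_euler("xyz",s["tool_rot"]).as_matrix()
for px in ([212,320],[180,350],[251,325],[215,283],[200,369],[283,246]):
  for z in (0,.02,.061):
    X=atz("wrist",px,z); print(px,z,X.round(3),(R.T@(X-np.array([.4454,-.1956,z]))*1e3).round(0)[1:])
print(atz("top",[397,342],.01))
d=atz("wrist",[282.5,246],.061);m=atz("wrist",[278.5,69],.005);v=(m-d)[:2];print(d,m,np.linalg.norm(v),np.degrees(np.arctan2(v[1],v[0])))
E
```

```text
[212, 320] 0 [ 0.339 -0.203  0.   ] [-55.  91.]
[212, 320] 0.02 [ 0.354 -0.199  0.02 ] [-49.  76.]
[212, 320] 0.061 [ 0.386 -0.19   0.061] [-39.  46.]
[180, 350] 0 [ 0.299 -0.197  0.   ] [-83. 120.]
[180, 350] 0.02 [ 0.318 -0.193  0.02 ] [-75. 103.]
[180, 350] 0.061 [ 0.357 -0.185  0.061] [-59.  67.]
[251, 325] 0 [ 0.353 -0.23   0.   ] [-24.  96.]
[251, 325] 0.02 [ 0.367 -0.223  0.02 ] [-22.  81.]
[251, 325] 0.061 [ 0.395 -0.21   0.061] [-17.  49.]
[215, 283] 0 [ 0.369 -0.188 -0.   ] [-50.  59.]
[215, 283] 0.02 [ 0.381 -0.185  0.02 ] [-45.  47.]
[215, 283] 0.061 [ 0.407 -0.179  0.061] [-36.  22.]
[200, 369] 0 [ 0.292 -0.22   0.   ] [-68. 140.]
[200, 369] 0.02 [ 0.311 -0.214  0.02 ] [-62. 120.]
[200, 369] 0.061 [ 0.351 -0.202  0.061] [-49.  81.]
[283, 246] 0 [ 0.422 -0.212  0.   ] [ 1. 29.]
[283, 246] 0.02 [ 0.43  -0.207  0.02 ] [ 1. 19.]
[283, 246] 0.061 [ 0.446 -0.196  0.061] [1. 0.]
[ 0.33698437 -0.20293562  0.01      ]
[ 0.44574841 -0.1962695   0.061     ] [ 0.51731474 -0.1433423   0.005     ] 0.08901138713870473 36.48494355106181
```

Emit:
{"api": "jog_arm", "payload": {"commands": [[0,-1,-4.5,-0.035,0,0],[15,0,0,0,0,0],[15,0,0,0,0,0],[12,0,0,0,0,0],[0,0,0,0,0,0]]}}

```text
clock: 3.85
position: [0.4483, -0.1974, 0.0512]
tool_rot: [1.983, 1.561, -0.516]
force: [-0.6, -0.2, 0.5]
grip_width: 0.0855
```

```bash
python3 - <<'E'
from h import *
togo([.4456,-.196,.038],126.5)
E
```

```text
clock 3.85 pos [ 0.4483 -0.1974  0.0512] F [-0.6 -0.2  0.5] w 0.08554835158446421
shift mm [13.2 -2.9  1.4] turn [ 0.006 -0.004 -0.009]
```

Emit:
{"api": "jog_arm", "payload": {"commands": [[6,-3,1.5,0.006,-0.004,-0.009],[7,0,0,0,0,0],[0,0,0,0,0,0]]}}

```text
clock: 4.15
position: [0.4458, -0.196, 0.0386]
tool_rot: [2.513, 1.57, 0.008]
force: [0.1, -0.8, 0.1]
grip_width: 0.0856
```

```bash
python3 - <<'E'
from h import *
togo([.4456,-.196,.038],126.5)
f=grab_frame("wrist");cv2.imwrite("pics/e.png",f[:,:,::-1])
E
```

```text
clock 4.15 pos [ 0.4458 -0.196   0.0386] F [ 0.1 -0.8  0.1] w 0.08555435929130475
shift mm [ 0.6 -0.2  0.2] turn [-0. -0. -0.]
```

View pics/e.png

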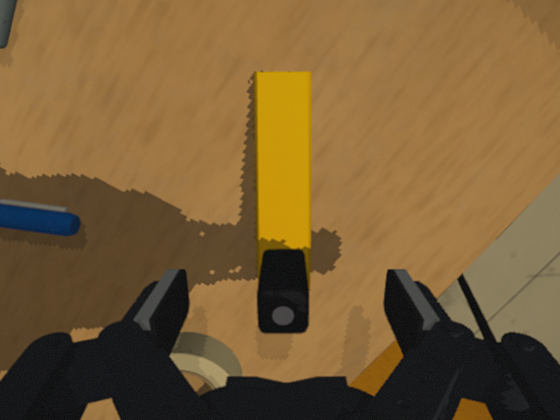

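Emit:
{"api": "jog_arm", "payload": {"commands": [[0,0,0,0,0,0],[0,0,0,0,0,0],[0,0,0,0,0,0],[0,0,0,0,0,0],[0,0,0,0,0,0],[0,0,0,0,0,0],[0,0,0,0,0,0],[0,0,0,0,0,0]], "gripper": 255, "newtons": 50}}

```text
clock: 5.0
position: [0.4463, -0.1963, 0.0397]
tool_rot: [2.16, 1.569, -0.345]
force: [-0.3, -0.4, -0.9]
grip_width: 0.0192
```

```bash
python3 - <<'E'
from h import *
togo([.4456,-.196,.038],126.5)
f=grab_frame("wrist");cv2.imwrite("pics/f.png",f[:,:,::-1])
E
```

```text
clock 5.0 pos [ 0.4463 -0.1963  0.0397] F [-0.3 -0.4 -0.9] w 0.019244073274222683
shift mm [ 1.7 -0.7  0.3] turn [-0.001 -0.001 -0.001]
```

View pics/f.png

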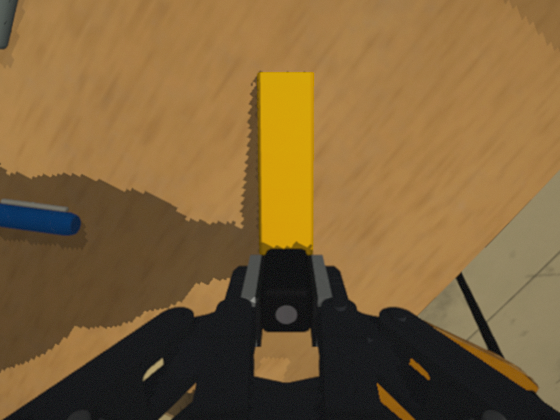

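Emit:
{"api": "jog_arm", "payload": {"commands": [[-15,0,0,0,0,0],[-20,0,0,0,0,0],[-20,0,0,0,0,0],[-20,0,0,0,0,0],[0,0,0,0,0,0]]}}

```text
clock: 5.55
position: [0.4455, -0.1959, 0.1166]
tool_rot: [-1.062, 1.57, 2.717]
force: [-0.4, -0.6, -1.3]
grip_width: 0.0196
```

```bash
python3 - <<'E'
from h import *
togo([.4648,.0021,.12],101.07)
togo([.4648,.0021,.12],126.5)
f=grab_frame("wrist");cv2.imwrite("pics/g.png",f[:,:,::-1])
E
```

```text
clock 5.55 pos [ 0.4455 -0.1959  0.1166] F [-0.4 -0.6 -1.3] w 0.019617490206218093
shift mm [  -3.3 -147.7 -133.2] turn [0.444 0.001 0.001]
clock 5.55 pos [ 0.4455 -0.1959  0.1166] F [-0.4 -0.6 -1.3] w 0.019617490206218093
shift mm [  -3.3 -147.7 -133.2] turn [-0.     0.     0.001]
```

View pics/g.png

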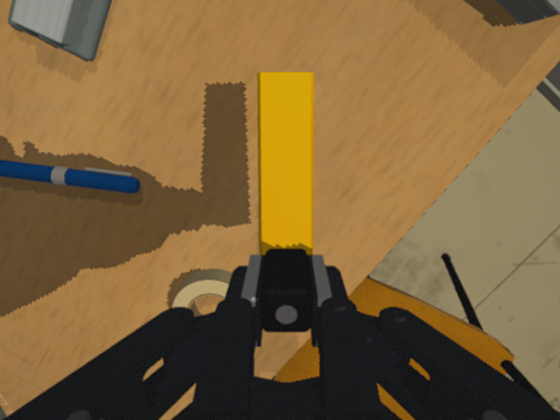

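Emit:
{"api": "jog_arm", "payload": {"commands": [[0,-25,-22,0,0,0],[0,-25,-22,0,0,0],[0,-25,-22,0,0,0],[0,-25,-22,0,0,0],[0,-25,-22,0,0,0],[0,-20,-18,0,0,0],[0,0,0,0.111,0,0],[0,0,0,0.111,0,0],[0,0,0,0.111,0,0],[0,0,0,0.111,0,0],[0,0,0,0,0,0]]}}

```text
clock: 6.7
position: [0.4578, 0.0047, 0.1052]
tool_rot: [-0.201, 1.557, 3.117]
force: [-0.5, -0.3, -0.8]
grip_width: 0.0193
```

```bash
python3 - <<'E'
from h import *
togo([.4648,.0021,.12],101.07)
E
```

```text
clock 6.7 pos [0.4578 0.0047 0.1052] F [-0.5 -0.3 -0.8] w 0.01933514208991167
shift mm [-14.9   3.7  -6.2] turn [-0.017  0.013  0.003]
```

Emit:
{"api": "jog_arm", "payload": {"commands": [[-7,3.7,-6.2,-0.017,0.013,0.003],[0,0,0,0,0,0]]}}

```text
clock: 6.9
position: [0.4648, 0.002, 0.1116]
tool_rot: [0.859, 1.57, -2.081]
force: [0.2, 0.4, -1.2]
grip_width: 0.0192
```

```bash
python3 - <<'E'
from h import *
togo([.4648,.0021,.12],101.07)
f=grab_frame("wrist");cv2.imwrite("pics/i.png",f[:,:,::-1])
q=[.5894,.02645,.19314]
c,s=np.cos(q[2]),np.sin(q[2])
X=np.array([[-.02,.065,.04],[-.02,-.065,.04],[.13,.065,.04],[.13,-.065,.04],[-.145,.017,.021],[-.145,-.017,.021],[-.02,.017,.021],[-.02,-.017,.021]])
print(proj("wrist",X@np.array([[c,-s,0],[s,c,0],[0,0,1]]).T+[q[0],q[1],0]).round(1).tolist())
E
```

```text
clock 6.9 pos [0.4648 0.002  0.1116] F [ 0.2  0.4 -1.2] w 0.019188354238815424
shift mm [-8.4 -0.1 -0. ] turn [ 0.009  0.001 -0.001]
[[167.5, 40.5], [404.8, 42.5], [149.8, -292.1], [427.6, -289.3], [260.7, 237.6], [308.9, 238.0], [257.8, 44.9], [314.7, 45.4]]
```

View pics/i.png

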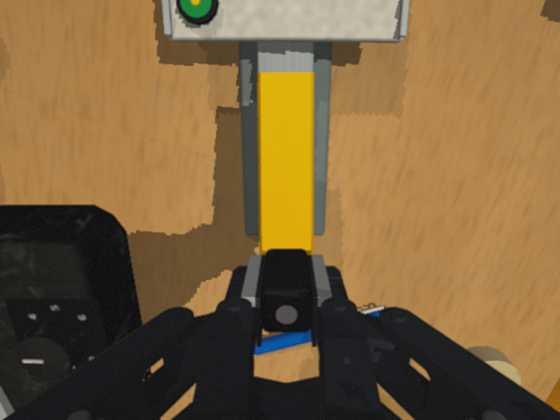

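```bash
python3 - <<'E'
import cv2
a=cv2.imread("pics/i.png")
cv2.imwrite("pics/i1.png",cv2.resize(a[20:240,155:415],None,fx=3,fy=2.7,interpolation=cv2.INTER_CUBIC))
E
```

```text
(no output)
```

View pics/i1.png

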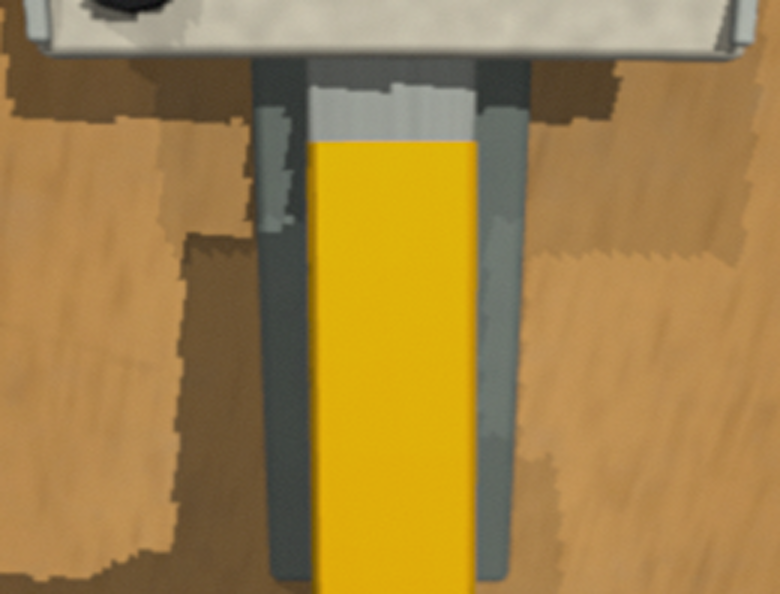

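Emit:
{"api": "jog_arm", "payload": {"commands": [[12,-0.5,0,0,0,0],[15,0,0,0,0,0],[12,0,0,0,0,0],[0,0,0,0,0,0]]}}

```text
clock: 7.35
position: [0.4638, 0.0022, 0.0691]
tool_rot: [-0.124, 1.57, -3.062]
force: [-0.6, -0.0, -1.4]
grip_width: 0.0191
```

```bash
python3 - <<'E'
from h import *
togo([.4648,.0021,.0607],101.6)
f=grab_frame("wrist");cv2.imwrite("pics/j.png",f[:,:,::-1])
f=grab_frame("side");cv2.imwrite("pics/js.png",cv2.resize(f[150:290,210:370,::-1],None,fx=4,fy=4,interpolation=cv2.INTER_CUBIC))
E
```

```text
clock 7.35 pos [0.4638 0.0022 0.0691] F [-0.6 -0.  -1.4] w 0.01907453995852866
shift mm [ 8.4  0.3 -1. ] turn [0.002 0.001 0.   ]
```

View pics/j.png

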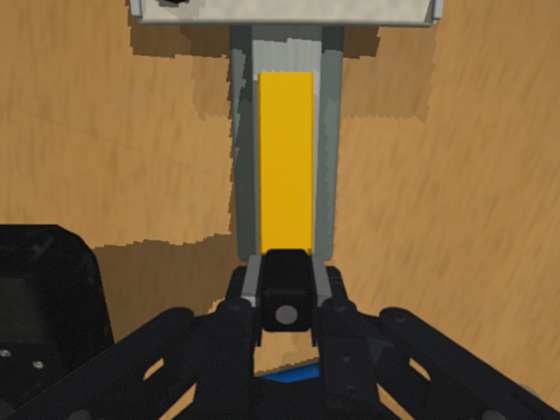

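View pics/js.png

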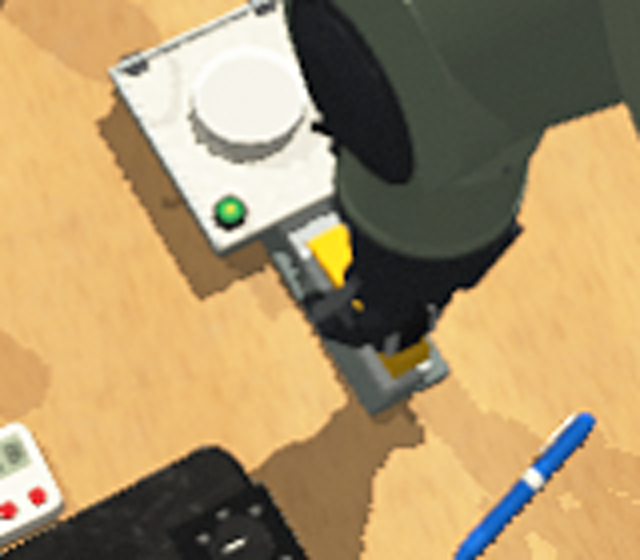

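Emit:
{"api": "jog_arm", "payload": {"commands": [[6,0.3,-1,0,0,0],[0,0,0,0,0,0]]}}

```text
clock: 7.65
position: [0.4659, 0.0021, 0.0645]
tool_rot: [3.018, 1.569, 0.081]
force: [0.4, 0.2, -0.7]
grip_width: 0.0192
```

Emit:
{"api": "jog_arm", "payload": {"commands": [[1,0,0,0,0,0],[0,0,0,0,0,0]]}}

```text
clock: 7.85
position: [0.4661, 0.0021, 0.0638]
tool_rot: [3.027, 1.569, 0.09]
force: [0.2, 0.6, -1.2]
grip_width: 0.0192
```

Emit:
{"api": "jog_arm", "payload": {"commands": [[1,0,0,0,0,0],[0,0,0,0,0,0]]}}

```text
clock: 8.05
position: [0.4663, 0.0021, 0.063]
tool_rot: [3.033, 1.568, 0.096]
force: [0.7, -0.9, -1.0]
grip_width: 0.0193
```

Emit:
{"api": "jog_arm", "payload": {"commands": [[1.5,0,0,0,0,0],[0.3,0,0,0,0,0]]}}

```text
clock: 8.25
position: [0.4664, 0.0021, 0.0612]
tool_rot: [3.028, 1.568, 0.09]
force: [-0.2, 0.5, -1.7]
grip_width: 0.0195
```

Emit:
{"api": "jog_arm", "payload": {"commands": [[1,0,0,0,0,0],[0.3,0,0,0,0,0]]}}

```text
clock: 8.45
position: [0.4667, 0.0021, 0.0606]
tool_rot: [2.988, 1.567, 0.05]
force: [-6.0, 0.0, 17.0]
grip_width: 0.019
```

Emit:
{"api": "jog_arm", "payload": {"commands": [[1,0,0,0,0,0],[0.3,0,0,0,0,0]]}}

```text
clock: 8.65
position: [0.4666, 0.0022, 0.0606]
tool_rot: [2.915, 1.567, -0.023]
force: [-0.8, -0.2, 1.4]
grip_width: 0.0193
```

```bash
cat >> h.py <<'E'
def lev(yaw=11.5):
    s=observe();a=np.radians(yaw);d=s["position"][:2]-[.5894,.02645]
    print("lev x,y mm",(np.array([[np.cos(a),np.sin(a)],[-np.sin(a),np.cos(a)]])@d*1e3).round(2))
    R=Rn.from_euler("xyz",s["tool_rot"]).as_matrix();print(R.round(4))
E
python3 - <<'E'
from h import *
lev()
a=np.radians(11.5);g=np.array([.5894,.02645])-.095*np.array([np.cos(a),np.sin(a)])
togo([*g,.0606],101.5)
f=grab_frame("wrist");cv2.imwrite("pics/k.png",f[:,:,::-1])
E
```

```text
lev x,y mm [-125.16    0.7 ]
[[ 4.100e-03  2.028e-01 -9.792e-01]
 [-1.000e-04 -9.792e-01 -2.028e-01]
 [-1.000e+00  9.000e-04 -4.000e-03]]
clock 8.65 pos [0.4666 0.0022 0.0606] F [-0.8 -0.2  1.4] w 0.019262775079460077
shift mm [  0.2   0.8 -30.2] turn [ 0.004 -0.004 -0.001]
```

View pics/k.png

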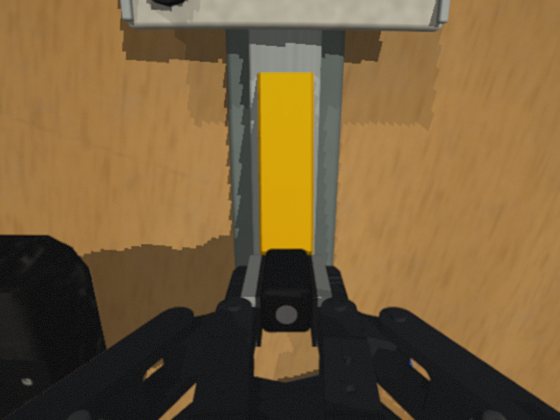

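Emit:
{"api": "jog_arm", "payload": {"commands": [[0,0,-5,0.004,-0.004,0],[0,0,-8,0,0,0],[0,0,-8,0,0,0],[0,0,-5,0,0,0],[0,0,0,0,0,0]]}}

```text
clock: 9.2
position: [0.4943, 0.0079, 0.0606]
tool_rot: [2.131, 1.57, -0.811]
force: [0.6, 0.4, 3.1]
grip_width: 0.019
```

```bash
python3 - <<'E'
from h import *
lev()
a=np.radians(11.5);g=np.array([.5894,.02645])-.088*np.array([np.cos(a),np.sin(a)])
togo([*g,.0606],101.5)
f=grab_frame("wrist");cv2.imwrite("pics/l.png",f[:,:,::-1])
E
```

```text
lev x,y mm [-96.86   0.73]
[[ 7.00e-04  1.99e-01 -9.80e-01]
 [-8.00e-04 -9.80e-01 -1.99e-01]
 [-1.00e+00  9.00e-04 -6.00e-04]]
clock 9.2 pos [0.4943 0.0079 0.0606] F [0.6 0.4 3.1] w 0.019033272603745623
shift mm [ 0.   0.7 -8.9] turn [-0.    -0.001 -0.001]
```

View pics/l.png

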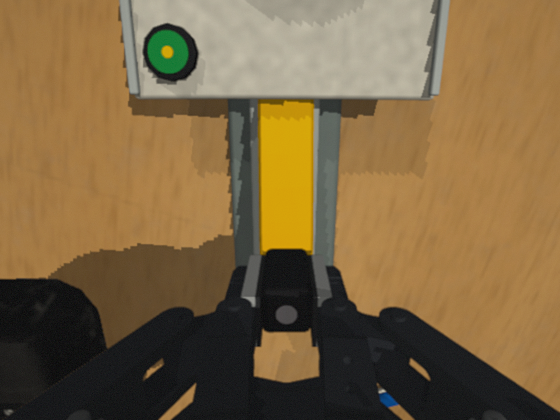

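```bash
python3 - <<'E'
from h import *
a=cv2.imread("pics/l.png")
for c in (215,360): print([int(v) for v in a[88:106,c].mean(1)])
a=cv2.imread("pics/k.png")
a_=np.radians(11.5);R=np.array([[np.cos(a_),-np.sin(a_),0],[np.sin(a_),np.cos(a_),0],[0,0,1]])
for z in(.04,.032): print(proj("wrist",np.array([[-.02,.04,z],[-.02,-.04,z]])@R.T+[.5894,.02645,0]))
print(atz("wrist",[286,96],.04)-atz("wrist",[286,97],.04))
E
```

```text
[176, 176, 176, 177, 175, 173, 164, 150, 131, 110, 83, 64, 60, 62, 62, 63, 63, 61]
[172, 172, 171, 170, 169, 170, 168, 156, 140, 121, 98, 73, 61, 61, 61, 61, 60, 62]
[[192.51309672 100.91225822]
 [378.60419101 100.80814252]]
[[197.0932771  100.51050111]
 [374.03676157 100.41174961]]
[4.02661623e-04 8.17039875e-05 0.00000000e+00]
```

Emit:
{"api": "jog_arm", "payload": {"commands": [[0,0,-5,0,0,0],[0,0,-4,0,0,0],[0,0,0,0,0,0]]}}

```text
clock: 9.55
position: [0.5021, 0.0093, 0.0606]
tool_rot: [0.686, 1.569, -2.256]
force: [1.3, 0.5, 0.4]
grip_width: 0.0194
```

```bash
cat >> h.py <<'E'
def edge(n):
    lev(); F=[]
    for k in range(4):
        s=observe();F.append(s["force"]); f=grab_frame("wrist" if k<3 else "top")
        if k==0: cv2.imwrite(f"pics/{n}.png",f[:,:,::-1])
        if k==2: print({c:[int(v) for v in f[85:200,c].mean(1)] for c in ()})
    cv2.imwrite(f"pics/{n}_top.png",f[:,:,::-1])
    a=np.radians(11.5);F=np.mean(F,0);print("F along",F[:2]@[np.cos(a),np.sin(a)],"z",F[2],"clock",s["clock"],"tcp z",s["position"][2])
E
python3 - <<'E'
from h import *
edge("m")
E
```

```text
lev x,y mm [-88.93   0.54]
[[-0.0011  0.1987 -0.9801]
 [-0.0013 -0.9801 -0.1987]
 [-1.      0.0011  0.0013]]
{}
F along 0.685931480529022 z 0.016814612230297454 clock 9.7 tcp z 0.060623746230209795
```

Emit:
{"api": "jog_arm", "payload": {"commands": [[0,0,-3,0,0.001,0],[0,0,-3,0,0,0],[0,0,0,0,0,0]]}}

```text
clock: 10.05
position: [0.5062, 0.0099, 0.0607]
tool_rot: [0.324, 1.567, -2.617]
force: [2.3, 0.5, 0.1]
grip_width: 0.0196
```

```bash
python3 - <<'E'
from h import *
edge("n")
E
```

```text
lev x,y mm [-84.83   0.35]
[[-0.0036  0.1984 -0.9801]
 [-0.0021 -0.9801 -0.1984]
 [-1.      0.0013  0.0039]]
{}
F along 0.3232654839090569 z 1.3731593115447023 clock 10.2 tcp z 0.060621803293414364
```

View pics/n.png

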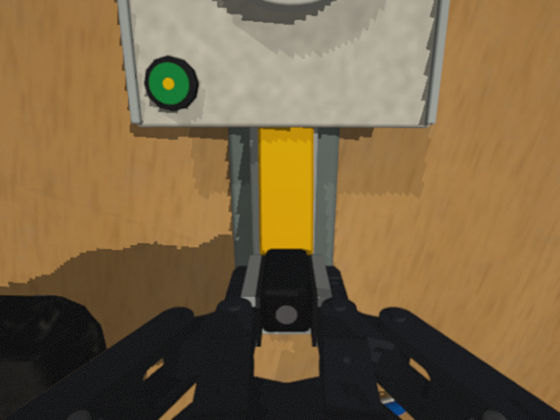

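Emit:
{"api": "jog_arm", "payload": {"commands": [[0,0,-4,0,0.004,0],[0,0,-4,0,0,0],[0,0,-2,0,0,0],[0,0,0,0,0,0]]}}

```text
clock: 10.65
position: [0.5122, 0.0108, 0.0607]
tool_rot: [0.217, 1.563, -2.726]
force: [1.3, 0.5, 2.2]
grip_width: 0.0192
```

```bash
python3 - <<'E'
from h import *
edge("o")
a=np.vstack([cv2.imread("pics/o.png")[60:200,110:450],cv2.imread("pics/n.png")[60:200,110:450]])
cv2.imwrite("pics/o1.png",cv2.resize(a,None,fx=2,fy=2))
E
```

```text
lev x,y mm [-7.881e+01  3.000e-02]
[[-0.0074  0.1977 -0.9802]
 [-0.0033 -0.9803 -0.1977]
 [-1.      0.0017  0.0079]]
{}
F along -1.41603853164741 z 4.251895144055702 clock 10.8 tcp z 0.060660015002765334
```

View pics/o1.png

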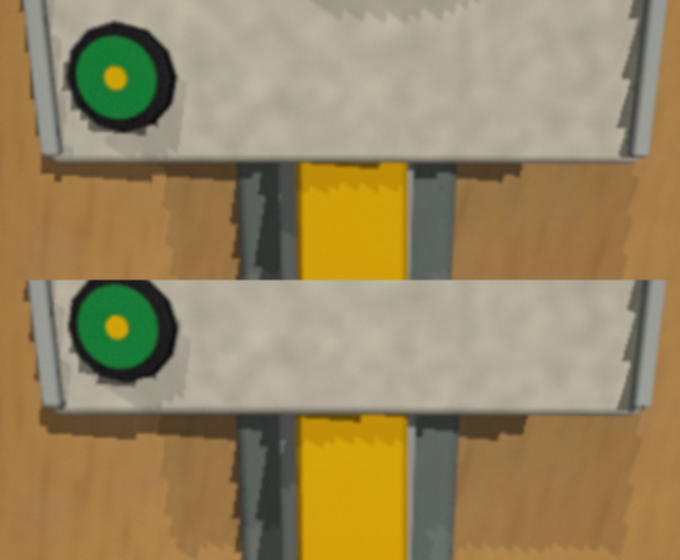

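Emit:
{"api": "jog_arm", "payload": {"commands": [[0,0,-2,0,0.01,0],[0,0,-3,0,0.006,0],[0,0,-3,0,0.004,0],[0,0,0,0,0.002,0]]}}

```text
clock: 11.25
position: [0.515, 0.011, 0.0606]
tool_rot: [2.656, 1.566, -0.288]
force: [3.6, 1.7, 0.9]
grip_width: 0.0191
```

```bash
python3 - <<'E'
from h import *
edge("p")
E
```

```text
lev x,y mm [-75.98  -0.26]
[[ 0.0045  0.1971 -0.9804]
 [-0.0013 -0.9804 -0.1972]
 [-1.      0.0022 -0.0041]]
{}
F along -0.11781303845913185 z 4.726957106706153 clock 11.4 tcp z 0.060600674066970756
```

```bash
python3 - <<'E'
import cv2
a=cv2.imread("pics/p.png")[60:260,110:450]
cv2.imwrite("pics/p1.png",cv2.resize(a,None,fx=2.3,fy=2.3,interpolation=cv2.INTER_CUBIC))
a=cv2.imread("pics/p_top.png")[140:290,225:325]
cv2.imwrite("pics/p2.png",cv2.resize(a,None,fx=4,fy=4,interpolation=cv2.INTER_CUBIC))
E
```

```text
(no output)
```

View pics/p1.png

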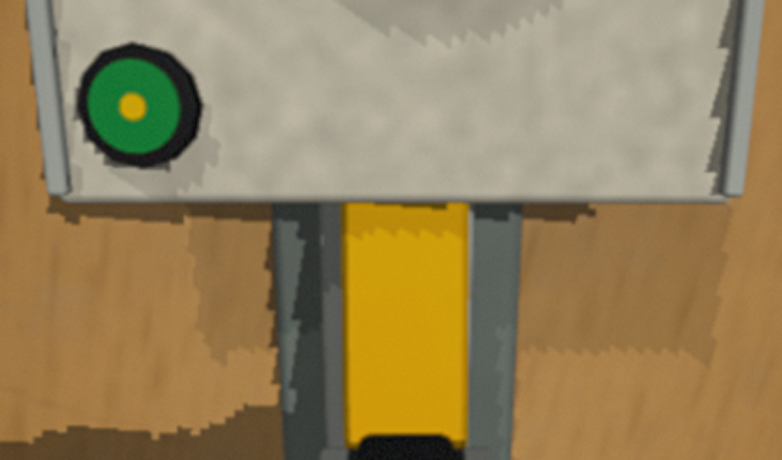

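View pics/p2.png

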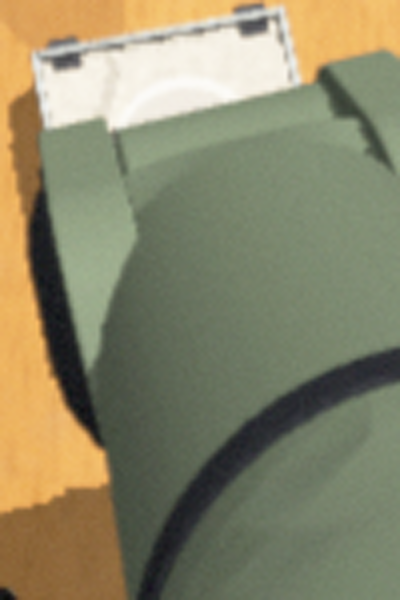

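Emit:
{"api": "jog_arm", "payload": {"commands": [[0,-1,-3,0,-0.003,0],[0,-0.8,-3,0,0,0],[0,0,0,0,0,0]]}}

```text
clock: 11.75
position: [0.518, 0.0125, 0.0606]
tool_rot: [0.561, 1.565, -2.384]
force: [2.8, 0.8, 0.8]
grip_width: 0.0196
```

```bash
python3 - <<'E'
from h import *
edge("q")
a=np.vstack([cv2.imread("pics/q.png")[110:200,110:450],cv2.imread("pics/l.png")[60:150,110:450]])
cv2.imwrite("pics/q1.png",cv2.resize(a,None,fx=2.3,fy=2.3,interpolation=cv2.INTER_CUBIC))
E
```

```text
lev x,y mm [-72.75   0.58]
[[-0.0043  0.1958 -0.9806]
 [-0.0041 -0.9806 -0.1958]
 [-1.      0.0032  0.005 ]]
{}
F along -1.1429962814490031 z 4.2234202734003645 clock 11.9 tcp z 0.06061015796865961
```

View pics/q1.png

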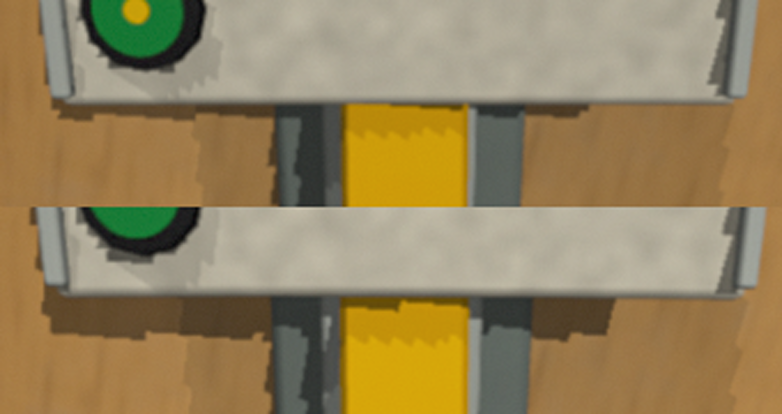

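```bash
cat > lift.py <<'E'
from h import *
# tool poses recorded: use geometry with tool down, yaw 11.5; camera at tool height
ci=camera_info("wrist");M=ci["tool_from_camera"]
def wid(dx,z,zt=.0606,w=.130,tilt=0):
    # points in tool frame: x down, z = -ahead
    P=np.array([[zt-z,w/2,-dx],[zt-z,-w/2,-dx]])@Rn.from_rotvec([0,-tilt,0]).as_matrix().T
    C=np.linalg.inv(M); p,_=cv2.projectPoints(P@C[:3,:3].T+C[:3,3],np.zeros(3),np.zeros(3),K(ci),ci["distortion"]);p=p[:,0]
    return abs(p[0,0]-p[1,0]),p[:,1].mean()
for n,row,wd,t in(("l",94.4,307.8,.0007),("q",151.3,302.2,-.0055)):
    for w in (.134,.135,):
        r=least_squares(lambda v:np.array(wid(v[0],v[1],w=w,tilt=t))-[wd,row],[.06,.04],x_scale=.01)
        print(n,w,r.x*1e3)
E
python3 lift.py
```

```text
l 0.134 [80.10196518 38.14962522]
l 0.135 [80.10158838 36.99558791]
q 0.134 [55.81097417 42.18032348]
q 0.135 [55.62321569 41.06009412]
```

Emit:
{"api": "jog_arm", "payload": {"commands": [[0,-0.5,-2.5,0,0.007,0],[0,0,-1.5,0,0.002,0],[0,0,0,0,0,0]]}}

```text
clock: 12.25
position: [0.5192, 0.0129, 0.0606]
tool_rot: [1.266, 1.567, -1.679]
force: [2.9, 0.5, -0.1]
grip_width: 0.0194
```

```bash
python3 - <<'E'
from h import *
edge("r")
f=grab_frame("side");cv2.imwrite("pics/rs.png",f[:,:,::-1])
a=np.vstack([cv2.imread("pics/r.png")[110:240,110:450],cv2.imread("pics/l.png")[60:150,110:450]])
cv2.imwrite("pics/r1.png",cv2.resize(a,None,fx=2.3,fy=2.3,interpolation=cv2.INTER_CUBIC))
a=np.hstack([cv2.imread("pics/rs.png")[135:265,225:325],cv2.imread("pics/a_side.png")[135:265,225:325]])
cv2.imwrite("pics/r2.png",cv2.resize(a,None,fx=4,fy=4,interpolation=cv2.INTER_CUBIC))
E
```

```text
lev x,y mm [-71.49   0.74]
[[-4.000e-04  1.951e-01 -9.808e-01]
 [-3.600e-03 -9.808e-01 -1.951e-01]
 [-1.000e+00  3.500e-03  1.100e-03]]
{}
F along -1.1017682944654776 z 5.488215196010482 clock 12.4 tcp z 0.06061097598744364
```

View pics/r1.png

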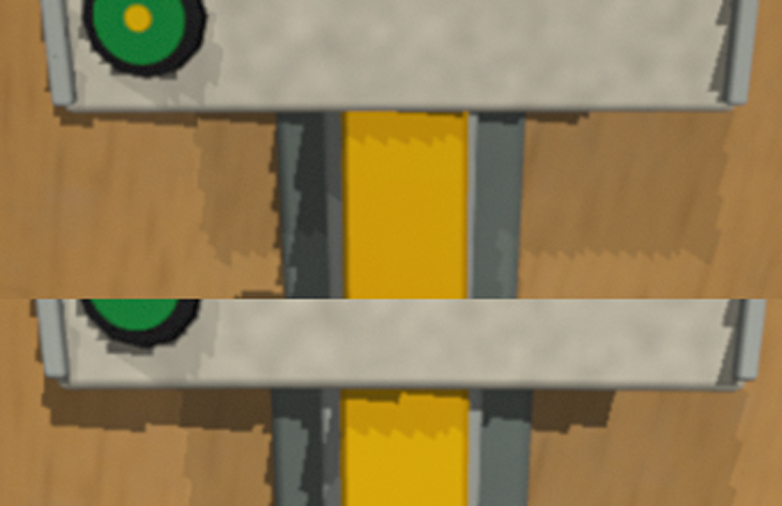

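View pics/r2.png

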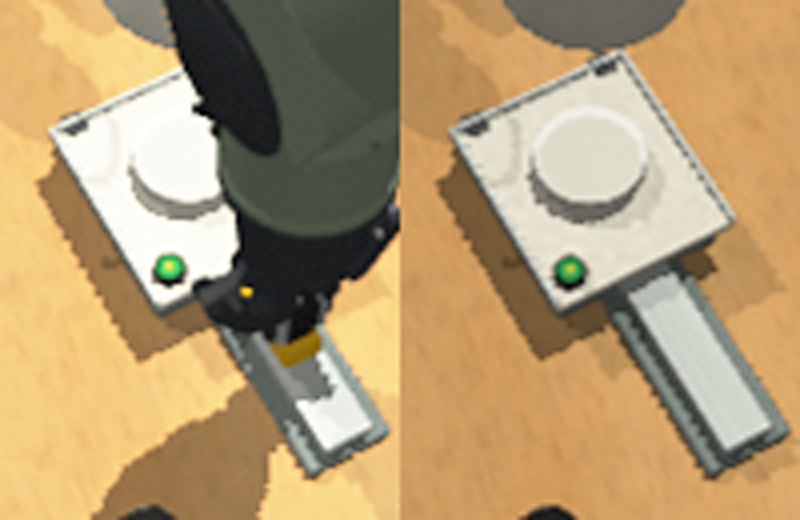

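```bash
python3 - <<'E'
from h import *
A=cv2.imread("pics/a_side.png").astype(np.float32);B=cv2.imread("pics/rs.png").astype(np.float32)
def green(I):
    c=I[190:214,257:279]; w=np.clip(c[:,:,1]-.5*(c[:,:,0]+c[:,:,2]),0,None); w[w<15]=0
    y,x=np.mgrid[:w.shape[0],:w.shape[1]]; return (w*x).sum()/w.sum(),(w*y).sum()/w.sum(),w.sum()
print(green(A),green(B))
# saturation ratio version
def sat(I):
    c=I[190:214,257:279]; w=np.clip((c[:,:,1]-np.maximum(c[:,:,2],c[:,:,0]))/(c.sum(2)+1),0,None); w[w<.05]=0
    y,x=np.mgrid[:w.shape[0],:w.shape[1]]; return (w*x).sum()/w.sum(),(w*y).sum()/w.sum()
print(sat(A),sat(B))
a=np.radians(11.4)
b=lambda h:np.array([.5894,.02645,0])+np.array([[np.cos(a),-np.sin(a),0],[np.sin(a),np.cos(a),0],[0,0,1]])@np.array([-.003,.048,.05+h])
for th in (0,.01,.02,.03):
    x,z=-.003-.125,.05-.036; X=np.array([.125+x*np.cos(th)+z*np.sin(th)*1,.048,.036-x*np.sin(th)+z*np.cos(th)])
    print(th*141,proj("side",np.array([.5894,.02645,0])+np.array([[np.cos(a),-np.sin(a),0],[np.sin(a),np.cos(a),0],[0,0,1]])@X))
# wrist width via intensity edges
E
sed -i 's/^for n,row,wd,t.*/for n,row,wd,t in(("l",94.4,307.8,.0007),("q",151.3,302.2,-.0055),("r",154.5,301.5,-.001)):/' lift.py; python3 lift.py
```

```text
(np.float64(10.029153429265557), np.float64(12.03700242945244), np.float32(2675.5)) (np.float64(9.946576912059582), np.float64(11.353766828988828), np.float32(3491.0))
(np.float64(9.986782918903671), np.float64(12.328982439313195)) (np.float64(9.979201573593988), np.float64(11.542419524362684))
0 [[267.0853379  202.26003467]]
1.41 [[267.0477609  201.97953526]]
2.82 [[267.00762751 201.69473333]]
4.2299999999999995 [[266.96493477 201.40564959]]
l 0.134 [80.10444377 38.14771408]
l 0.135 [80.10406705 36.99367677]
q 0.134 [55.81344041 42.1783953 ]
q 0.135 [55.62568201 41.05816594]
r 0.134 [54.47952986 42.49989625]
r 0.135 [54.28624536 41.37935691]
```

Emit:
{"api": "jog_arm", "payload": {"commands": [[0.2,-0.4,-2.2,0,0.004,-0.0035],[0,0,-0.5,0,0,0],[0,0,0,0,0,0]]}}

```text
clock: 12.8
position: [0.5195, 0.0129, 0.0606]
tool_rot: [0.215, 1.569, -2.731]
force: [1.2, 0.6, 1.0]
grip_width: 0.0192
```

```bash
python3 - <<'E'
from h import *
edge("s")
f=grab_frame("side");cv2.imwrite("pics/ss.png",f[:,:,::-1]);B=f[:,:,::-1].astype(np.float32)
A=cv2.imread("pics/a_side.png").astype(np.float32)
def sat(I):
    c=I[190:214,257:279]; w=np.clip((c[:,:,1]-np.maximum(c[:,:,2],c[:,:,0]))/(c.sum(2)+1),0,None); w[w<.05]=0
    y,x=np.mgrid[:w.shape[0],:w.shape[1]]; return (w*x).sum()/w.sum(),(w*y).sum()/w.sum()
print(sat(A),sat(B))
E
```

```text
lev x,y mm [-71.17   0.69]
[[-1.700e-03  1.945e-01 -9.809e-01]
 [-8.000e-04 -9.809e-01 -1.945e-01]
 [-1.000e+00  4.000e-04  1.800e-03]]
{}
F along -1.4520784779678517 z 4.770848542148432 clock 12.95 tcp z 0.060625812261676404
(np.float64(9.986782918903671), np.float64(12.328982439313195)) (np.float64(10.002651659958813), np.float64(11.533463807546108))
```

View pics/s.png

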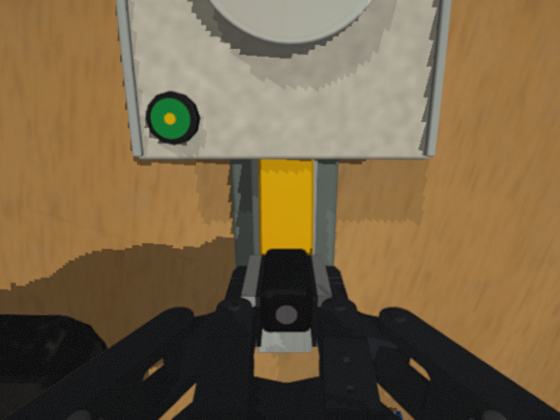

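View pics/ss.png

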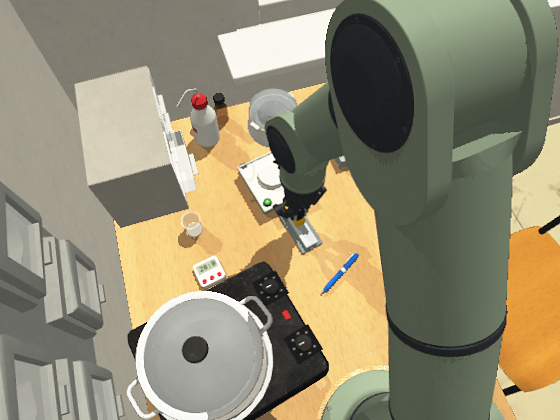

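```bash
python3 - <<'E'
from h import *
lev(); s=observe(); print(s["clock"],s["position"],s["grip_width"],s["force"]); print(bot.job_done())
E
```

```text
lev x,y mm [-71.14   0.73]
[[-1.800e-03  1.946e-01 -9.809e-01]
 [-8.000e-04 -9.809e-01 -1.946e-01]
 [-1.000e+00  4.000e-04  1.900e-03]]
13.05 [0.51954451 0.01298649 0.06059722] 0.01909322939414496 [-2.13743819  0.48454303  5.77479184]
the job is handed in; nothing more can be done
None
```

The wedge is flat on the runway under the plate's nose, still gripped, and holds the front edge about 3.5–4 mm off its posts. I handed the job in at 13.05 s; no verdict is reported, so this rests on my own checks.

- **Lift:** The three estimates spread from about 3 to 4.4 mm.
  - How far the green button on the plate moved in the side view gives about 3.9 mm.
  - The plate's width in the wrist view gives about 4.4 mm, taken just before the last 0.3 mm of push and good to about ±0.6 mm.
  - The wedge's position along the runway gives about 3 to 3.8 mm, depending on the leveller's exact position.
- **Wedge flat:** The tool height stayed at 60.6 mm from first contact with the runway to the end. The tool was tilted less than 0.2° at the end.
- **Sideways drift:** The wedge moved about 2 mm off the runway's middle while being pushed. I corrected it, and it finished on the runway, within about 1 mm of the middle.
- **Other things:** The dish still sits on the plate, and nothing else on the bench looks moved. The arm hides part of the dish in the last top and side views.
- **Forces:** The highest reading was about 18 N, when the wedge touched down on the runway.

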